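Fit the arbor to the drill chuck with a soft mallet

ROBOT

A 6-joint arm with a two-finger parallel gripper is mounted at the origin on the work surface. World frame = base frame: x ahead of the robot, y to its left, z up, the work surface at z = 0. Lengths are in m, angles in degrees, forces in N, time in s.
With the tool pointing down it reaches from about 0.4 to 0.825 m from the base axis. Payload 7 kg.
Tool frame: the origin (TCP) lies at the centre of the arm's flange, where the gripper is bolted on; the fingertips stand 178 mm ahead of it and the grasp point (between the pads) lies 159 mm ahead of it (r.tips_ahead is the z of the fingertips in the tool frame, in m); z points along the fingers, y is the line along which they close (so a half turn about z gives the same grasp; the last joint's range is limited). The gripper opens to 88 mm and grips with 3 to 60 N. Pads are 19 mm wide; open, the fingers measure 130 mm over their backs; the gripper's body (78 mm by 193 mm) begins 47 mm behind the grasp point.
Start: joints at [-52.42, 20.546, 0.682, 0, -70.136, -16.507], TCP at [0.243, -0.63, 0.405] pointing down, gripper open.
Joint ranges: [-176.03, 176.03], [-82.01, 121.73], [-58.28, 71.71], [-173.87, 95.51], [-174.79, -0.11], [-173.66, 173.66]. Speed limits (degrees/s): [136.94, 136.94, 172.46, 180, 180, 180].

INTERFACE

Orientations are given as [roll, pitch, yaw] about the fixed x, y, z axes, in that order (R = Rz(yaw) Ry(pitch) Rx(roll)).
In Python, from plant import r gives the robot as it stands. The module is installed in compiled form; this text tells all that it offers.
- The arm moves only by the shell command python3 -m pendant 'ROWS' [FORCE]. ROWS is JSON, a list that holds one entry, the list of rows, each a list of 7 numbers: the shift along the tool's x, y, z in m, then the turn, a rotation vector about the tool's x, y, z in degrees, then the gripper command: -1 is shut, 1 is fully open, values between are in proportion. A call has 1 to 5 rows; each row is the pose to reach, as a shift and turn from the pose commanded when the call began, along the tool's axes at that moment; what a row does not reach only later rows make up. A row lasts 1/10 s, in which the tool goes at most 50 mm and 8.59 degrees, less where a joint would pass 70% of its speed; a pose out of reach is approached as far as the arm can. A call with a gripper value outside its range is refused whole. The fingers move at their own pace and stop on an object; FORCE is the grip in N (left out, the last holds). Time passes only in rows, so rows that repeat a pose let the fingers close. It gives the time, the measured TCP pose, the force, the opening and the grip force at its end, in the units of the state.
- r.get_state(): the state, without advancing time (a new reading comes with each control period).
- r.capture(name): name is "scene" or "top"; returns the picture (420x560x3 uint8, red, green, blue); there is no depth.
- r.camera_params(name): a dict with "fx", "fy", "cx", "cy" (pixels), "R" (3x3) and "t" (3): a world point X has camera coordinates R X + t. Camera axes: x right, y down, z forward; pixel columns grow to the right and rows downward; lengths in m; the calibration is good to about 2 mm. A picture is of the moment at which its call begins. camera_params takes no time and is no camera call.
- r.close_job(): hands the job in; it is judged then, once.
The state is a dict: "time_s": time; "joints": joint angles; "qd": joint speeds; "joint_torque": joint torques, N m; "tcp_pos": TCP position; "eef_rot": TCP orientation; "contact_force": force on the tool from outside, world axes, zero at the start; "moment": the same for the moment, N m; "gripper_width": finger opening in m; "gripper_force": force on a finger pad.
Only numpy, scipy, OpenCV 4.12 (cv2) and the standard library are available. Lean on these libraries where they do the work, as an engineer would, in place of code of your own. Each camera call takes 0.05 s, during which the arm holds its last target. There are 200 camera calls.

TASK

Fit the studio's drill chuck to its arbor: take the steel arbor out of the wooden tool rack, stand its short tapered nose in the socket on top of the drill chuck and let go of it. Then take the orange-faced soft mallet and drive the arbor home with two or more separate firm taps, mallet face on the arbor's upper end, lifting the mallet clear between taps, until the arbor goes in no further. Stand or lay the mallet back down on the open bench, and leave the tape, bottle, marker cup and chuck key where they are.

Things in the scene. Friction and masses are not known exactly. Their poses are not given: they have to be found in the camera images.
- arbor_mid (a point): Centre (half-way up) of the loose steel arbor, 106 mm long, 0.2 kg; z axis from nose tip (53 mm below) to upper end (53 mm above). Tapered nose 34 mm long, diameter 15.6 mm at the tip, 18.3 mm at the top; dark collar 25 mm diameter, 34 to 42 mm from the tip; above it the slim tapered shank to grip, 64 mm long, 17.8 to 14.4 mm diameter. It starts nose down in the rack.
- arbor_top (a point): Centre of the upper end of the arbor's shank, slightly rounded, 14 mm diameter, where the mallet strikes; z axis along the arbor, up.
- rack: Fixed wooden tool rack, 75 x 180 mm, 48 mm high; origin at the centre of its underside, y axis along its length. The arbor stands in its hole 50 mm along -y, collar on the rack's top; raised by 40 mm it is clear. Other tools, up to 42 mm above the rack, stand on the +y half, 75 mm or more from the arbor.
- chuck_mouth (a point): Centre of the socket mouth in the flat top face of the drill chuck; z axis up, out of the socket. Mouth countersunk to 23 mm, then a taper matching the nose. Set in by hand, the arbor's tip stops 24 mm below this point with a 10 mm gap between its collar and the chuck's face. Driven fully home the tip is 29 mm below, the gap 5 mm, and it goes no further.
- chuck: Fixed steel drill chuck standing nose down in a 100 mm square wooden block; socket face 97 mm above the bench, 46 mm diameter at the top, 53 mm at the toothed sleeve; origin under the block's centre. Driving the arbor the last 5 mm takes a push of about 10 to 15 N plus 1.5 N for each 10 mm/s; it stays where it was driven to and, once home, needs about 10 N to pull out.
- mallet_head (a point): Centre of the head of the loose soft-faced mallet, 0.5 kg, which starts standing on one face. The head is a cylinder along z, 38 mm diameter, 90 mm long, an orange striking face at each end, 45 mm from this point. The wooden handle runs from here along -x to 200 mm, about 19 mm thick up to 120 mm out, then 22 mm. It balances about 11 mm out along the handle.
- tape_roll: Cream masking-tape roll lying flat, 104 mm outside diameter, 25 mm high; origin at the centre of its underside. Bystander.
- paint_bottle: Dark grey squeeze bottle of paint with black nozzle, 38 mm diameter, 118 mm tall; origin at the centre of its underside. Bystander.
- marker_cup: White cup of marker pens, 74 mm diameter, 140 mm tall with the pens; origin at the centre of its underside. Bystander.
- chuck_key: Steel T-shaped chuck key lying flat, 70 mm bar, 54 mm long stem; origin under the middle of the bar at bench level. Bystander.
Mind the look-alikes: they are no part of the job. Leave any blue or turquoise look-alike of the part that bears mallet_head alone.

How it is judged:
By the outcome, as a careful person would: the job done as asked, in the order asked, and still so for the second after the job is handed in, with the robot touching nothing.
It also fails if it takes over 67 s, if anything falls off the work surface, if the arm or the gripper's body presses on something with over 40 N, if the wrist force passes 120 N, or if a joint passes its speed limit or range.

## Working session

There is one attempt and no reset: what is moved stays moved. The work goes in short steps, Python scripts to look and compute and a shell command to move; the robot and the scene stay as the last step left them, time stands still between calls to the robot, and variables do not carry over. Pictures are saved under pics/ and viewed, at most 10 in all, crops included, and the job is handed in when it is done.

```bash
mkdir -p pics; python3 - <<'E'
from plant import r
import cv2
for n in ("scene","top"):
    im=r.capture(n); cv2.imwrite(f"pics/{n}0.png",im[:,:,::-1])
    p=r.camera_params(n); print(n,{k:(v.tolist() if hasattr(v,'tolist') else v) for k,v in p.items()})
print(r.get_state())
E
```

```text
scene {'fx': 508.59483857344634, 'fy': 508.59483857344634, 'cx': 288.0056000518774, 'cy': 210.28907294804074, 'R': [[-0.39137924015752273, 0.9200133024279666, -0.019945268343818292], [0.5064118620980362, 0.19723235387764648, -0.839432203641415], [-0.7683549416123511, -0.33863685850696995, -0.5430982984326235]], 't': [0.23185866277947262, -0.23562588684236246, 1.8325995122201848]}
top {'fx': 469.18543667319426, 'fy': 469.18543667319426, 'cx': 277.9108745838073, 'cy': 214.58335429056083, 'R': [[-0.024250447096266597, -0.9995289526868916, 0.018809267829366098], [-0.9987886862525196, 0.023418126539617983, -0.04327529969093827], [0.04281443716314924, -0.01983592927039454, -0.9988861095642401]], 't': [0.0027285503909669664, 0.593175320296683, 1.5397569173751553]}
{'time_s': 0.1, 'joints': array([-5.24199259e+01,  2.05884201e+01,  6.37847262e-01, -1.72107877e-02,
       -7.01350384e+01, -1.65071526e+01]), 'qd': array([-0.08581587, -0.07351236,  0.16691971,  0.0401051 ,  0.07195961,
       -0.11487832]), 'joint_torque': array([ 4.19589669e-04, -5.84165275e+01,  2.93752688e+01,  7.01544285e+00,
        1.01574662e-02, -5.31738715e-05]), 'tcp_pos': array([ 0.24263699, -0.62969815,  0.40379659]), 'eef_rot': array([ 1.79913320e+02, -8.81423440e-03, -1.58932932e+02]), 'contact_force': array([-0.53095613,  0.47087002,  0.56249639]), 'moment': array([-0.00752824, -0.0099952 ,  0.00678941]), 'gripper_force': 0.0, 'gripper_width': 0.08739570113812328}
```

View pics/scene0.png

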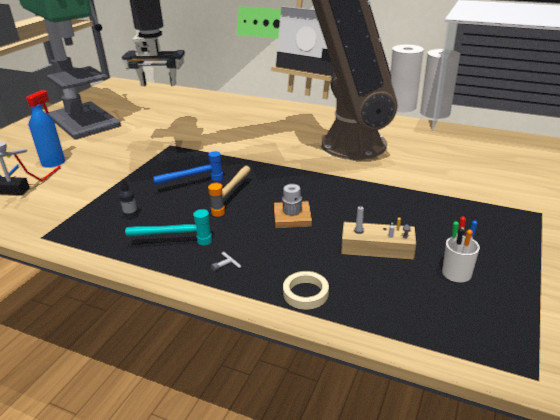

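View pics/top0.png

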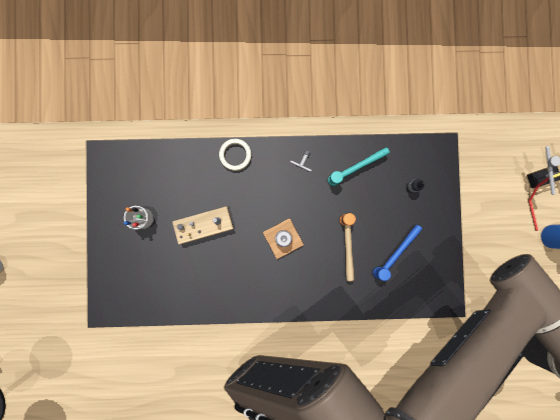

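The orange-faced mallet is at scene (217,200) / top (348,220). Its look-alikes are teal at scene (203,228) / top (336,178) and blue at scene (216,167) / top (383,273). The arbor is at scene (360,220) / top (216,220), and the smaller rack tools next to it at scene (390-408,228) could be taken for it. The chuck is at scene (291,200) / top (284,239). I'll check the choice in a close crop.

```bash
python3 - <<'E'
import cv2,numpy as np
s=cv2.imread("pics/scene0.png");t=cv2.imread("pics/top0.png")
def c(im,x,y,w,h,W,H): return cv2.resize(im[y:y+h,x:x+w],(W,H),interpolation=cv2.INTER_CUBIC)
row1=np.hstack([c(s,340,200,80,60,400,300),c(t,170,200,80,60,400,300)])
row2=np.hstack([c(s,190,160,130,75,400,300)[:, :],c(t,260,205,100,75,400,300)])
cv2.imwrite("pics/crop1.png",np.vstack([row1,row2]))
E
```

```text
(no output)
```

View pics/crop1.png

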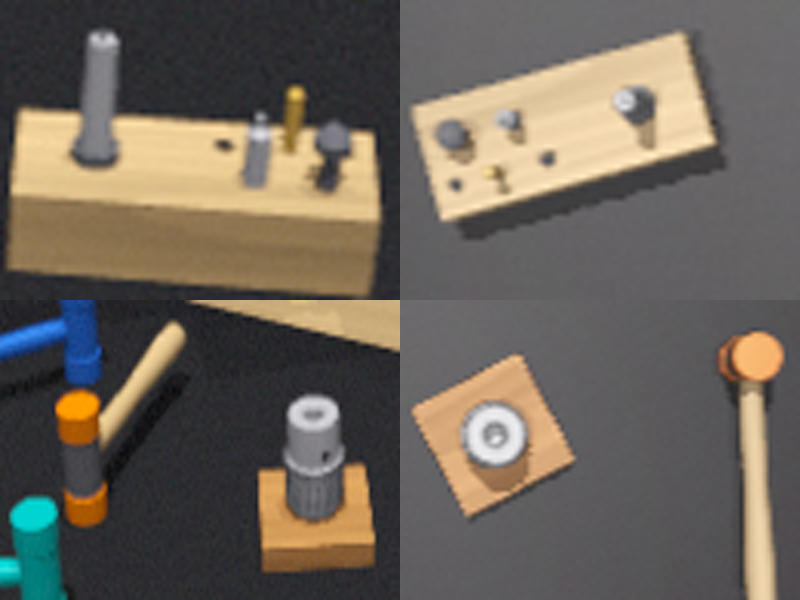

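The crop confirms the arbor as the tall tapered pin with a dark collar, top end at scene (360.4,207.4) / top (215,219.6). The socket mouth is at scene (291.7,187.9) / top (283.4,238.4). The upper mallet face is at scene (215,186) / top (348.9,218.6).

```bash
cat > h.py <<'E'
import numpy as np
from plant import r
from scipy.optimize import least_squares
from scipy.spatial.transform import Rotation as Ro
P={n:{k:np.array(v) for k,v in r.camera_params(n).items()} for n in ("scene","top")}
def proj(n,X):
    p=P[n]; c=p["R"]@X+p["t"]; return np.array([p["fx"]*c[0]/c[2]+p["cx"],p["fy"]*c[1]/c[2]+p["cy"]])
def tri(s,t,z=None):
    f=lambda X:np.r_[proj("scene",X)-s,proj("top",X)-t, [] if z is None else [(X[2]-z)*1e3]]
    o=least_squares(f,[.5,0,.1]); return o.x,o.fun
def at(n,uv,z):
    f=lambda X:proj(n,np.r_[X,z])-uv
    return least_squares(f,[.5,0]).x
E
python3 - <<'E'
from h import *
np.set_printoptions(precision=4,suppress=True)
for nm,s,t,z in [("arbor",(360.4,207.4),(215,219.6),.12),("chuck",(291.7,187.9),(283.4,238.4),.097),("mallet",(215,185.9),(348.9,218.6),.09)]:
    print(nm,*tri(s,t),"| z known",*tri(s,t,z), at("scene",s,z),at("top",t,z))
k=lambda u,v:(170+(u-400+.5)/5-.5,200+(v+.5)/5-.5)
print("rack corners",[at("top",k(*c),.048) for c in [(413,107),(684,33),(716,146),(446,220)]])
k=lambda u,v:(260+(u-400+.5)/4-.5,205+(v-300+.5)/4-.5)
print("handle",[at("top",k(*c),.045) for c in [(751,395),(761,590)]], at("top",(349.5,280),.045))
print("block",[at("top",k(*c),.03) for c in [(413,410),(520,354),(575,460),(470,517)]])
for n,u in [("tape",(235,155)),("key",(302,163)),("teal",(336,178)),("blue",(383,274)),("cup",(138,218)),("bottle",(416,186))]: print(n,at("top",u,.03))
E
```

```text
arbor [0.5764 0.1881 0.1196] [-1.0398  0.0554 -1.2202  0.4225] | z known [0.5766 0.1881 0.12  ] [-1.0399 -0.0367 -1.2439  0.3657 -0.0328] [0.5758 0.1906] [0.5776 0.1843]
chuck [ 0.5136 -0.0226  0.0969] [-0.7438 -0.0054 -0.7752  0.3441] | z known [ 0.5136 -0.0226  0.097 ] [-0.7439 -0.026  -0.7799  0.3331 -0.0064] [ 0.5131 -0.0207] [ 0.5146 -0.0251]
mallet [ 0.5708 -0.2312  0.0908] [-0.6319 -0.0481 -0.6234  0.3516] | z known [ 0.5705 -0.2314  0.09  ] [-0.6319  0.1163 -0.5877  0.4375  0.0498] [ 0.5692 -0.2301] [ 0.5718 -0.2333]
rack corners [array([0.5789, 0.33  ]), array([0.6226, 0.155 ]), array([0.5491, 0.1358]), array([0.5057, 0.3099])]
handle [array([ 0.5416, -0.2351]), array([ 0.384 , -0.2384])] [ 0.3748 -0.2369]
block [array([0.5362, 0.0394]), array([ 0.5798, -0.0491]), array([ 0.4922, -0.0919]), array([ 0.448, -0.005])]
tape [0.7915 0.1251]
key [ 0.7604 -0.0945]
teal [ 0.7083 -0.2052]
blue [ 0.39   -0.3498]
cup [0.5919 0.4443]
bottle [ 0.676  -0.4689]
```

Both cameras agree on the heights (0.120, 0.097, 0.091). First I'll square the tool to the world (yaw 180) while moving toward the rack.

```bash
python3 -m pendant '[[[-0.033,0.030,0,0,0,4.5,1],[-0.066,0.060,0,0,0,9,1],[-0.099,0.090,0,0,0,13.5,1],[-0.132,0.120,0,0,0,18,1],[-0.165,0.151,0,0,0,21.07,1]]]'
```

```text
time_s: 0.6
tcp_pos: [0.3427, -0.428, 0.4043]
eef_rot: [180.0, -0.0, 179.8]
contact_force: [1.6, 0.2, 0.2]
gripper_width: 0.0879
gripper_force: 0.0
```

```bash
python3 -m pendant '[[[-0.017,0.044,0,0,0,0,1],[-0.034,0.088,0,0,0,0,1],[-0.051,0.132,0,0,0,0,1],[-0.068,0.176,0,0,0,0,1],[-0.085,0.220,0,0,0,0,1]]]' >/dev/null
python3 -m pendant '[[[-0.017,0.044,0,0,0,0,1],[-0.034,0.088,0,0,0,0,1],[-0.051,0.132,0,0,0,0,1],[-0.068,0.176,0,0,0,0,1],[-0.085,0.220,0,0,0,0,1]]]' >/dev/null
python3 -m pendant '[[[-0.017,0.044,0.008,0,0,0,1],[-0.034,0.088,0.016,0,0,0,1],[-0.051,0.132,0.024,0,0,0,1],[-0.064,0.176,0.034,0,0,0,1],[-0.064,0.176,0.044,0,0,0,1]]]'
```

```text
time_s: 2.1
tcp_pos: [0.5775, 0.1909, 0.3591]
eef_rot: [-180.0, -0.0, -179.8]
contact_force: [-1.0, -0.7, -0.7]
gripper_width: 0.0878
gripper_force: 0.0
```

```bash
python3 -m pendant '[[[0,-0.0025,0.035,0,0,0,1],[0.001,-0.0025,0.07,0,0,0,1],[0.001,-0.0025,0.095,0,0,0,1],[0.001,-0.0025,0.105,0,0,0,1],[0.001,-0.0025,0.105,0,0,0,1]]]' 
python3 - <<'E'
from h import *
import cv2
for n,x,y in (("scene",300,150),("top",170,180)):
    im=r.capture(n)[:,:,::-1]; cv2.imwrite(f"pics/{n}1.png",im)
a=[cv2.resize(cv2.imread(f"pics/{n}1.png")[y:y+120,x:x+100],(400,480),interpolation=cv2.INTER_CUBIC) for n,x,y in (("scene",310,140),("top",165,160))]
cv2.imwrite("pics/crop2.png",np.hstack(a))
E
```

```text
time_s: 2.6
tcp_pos: [0.575, 0.1835, 0.2543]
eef_rot: [-179.9, -0.1, 180.0]
contact_force: [-0.1, -0.6, 0.4]
gripper_width: 0.0872
gripper_force: 0.0
```

View pics/crop2.png

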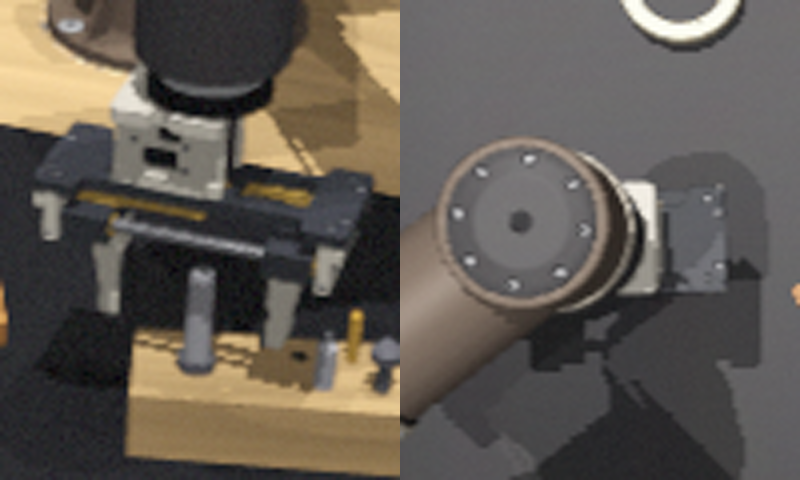

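The picture shows the arbor standing midway between the open fingers (scene crop: arbor x≈202, fingers at 120 and 265). Closing gently.

```bash
python3 -m pendant '[[[0,0,0,0,0,0,-1],[0,0,0,0,0,0,-1],[0,0,0,0,0,0,-1],[0,0,0,0,0,0,-1],[0,0,0,0,0,0,-1]]]' 10
python3 -m pendant '[[[0,0,0,0,0,0,-1],[0,0,0,0,0,0,-1],[0,0,0,0,0,0,-1]]]' 10
python3 -c "
from plant import r
for i in range(3): s=r.get_state();print(s['tcp_pos'],s['contact_force'],s['moment'],s['gripper_width'],s['gripper_force'])"
```

```text
time_s: 3.2
tcp_pos: [0.5753, 0.1839, 0.2559]
eef_rot: [180.0, 0.0, -180.0]
contact_force: [0.5, 0.2, 1.3]
gripper_width: 0.0531
gripper_force: 0.0
time_s: 3.5
tcp_pos: [0.5753, 0.1839, 0.2556]
eef_rot: [-180.0, -0.0, -180.0]
contact_force: [0.9, 0.8, 0.1]
gripper_width: 0.0293
gripper_force: 0.0
[0.57531588 0.18390475 0.25558715] [0.94695154 0.76281987 0.14405824] [ 0.02784097 -0.00010237 -0.0073093 ] 0.02925119440982449 0.0
[0.57531588 0.18390475 0.25558715] [0.94695154 0.76281987 0.14405824] [ 0.02784097 -0.00010237 -0.0073093 ] 0.02925119440982449 0.0
[0.57531588 0.18390475 0.25558715] [0.94695154 0.76281987 0.14405824] [ 0.02784097 -0.00010237 -0.0073093 ] 0.02925119440982449 0.0
```

```bash
python3 -m pendant '[[[0,0,0,0,0,0,-1],[0,0,0,0,0,0,-1],[0,0,0,0,0,0,-1],[0,0,0,0,0,0,-1]]]' 10
python3 -c "
from plant import r
s=r.get_state();print(s['tcp_pos'],s['contact_force'],s['moment'],s['gripper_width'],s['gripper_force'])"
```

```text
time_s: 3.9
tcp_pos: [0.5754, 0.184, 0.2557]
eef_rot: [180.0, 0.0, -180.0]
contact_force: [0.1, 0.4, 0.7]
gripper_width: 0.0166
gripper_force: 10.0
[0.57540718 0.18403395 0.25569987] [0.11245496 0.44043557 0.65795159] [ 0.4222788  -0.14038328  0.0301971 ] 0.01655002250604692 10.001557082869112
```

```bash
python3 -m pendant '[[[0,0,0,0,0,0,-1],[0,0,-0.01,0,0,0,-1],[0,0,-0.03,0,0,0,-1],[0,0,-0.06,0,0,0,-1],[0,0,-0.10,0,0,0,-1]]]' 35
python3 -m pendant '[[[0,0,-0.02,0,0,0,-1],[0,0,-0.02,0,0,0,-1],[0,0,-0.02,0,0,0,-1]]]' 
python3 - <<'E'
from h import *
import cv2
s=r.get_state();print(s['tcp_pos'],s['contact_force'],s['moment'],s['gripper_width'])
c=r.capture("scene")[:,:,::-1]; cv2.imwrite("pics/scene2.png",c)
top=np.r_[s['tcp_pos'][:2],0]
for z in (.24,.136): print(proj("scene",np.r_[.5754,.184,z]))
E
```

```text
time_s: 4.4
tcp_pos: [0.5745, 0.1832, 0.3554]
eef_rot: [-179.8, -0.2, 180.0]
contact_force: [0.8, -0.0, -2.3]
gripper_width: 0.0148
gripper_force: 35.0
time_s: 4.7
tcp_pos: [0.5748, 0.1835, 0.3758]
eef_rot: [180.0, -0.0, 180.0]
contact_force: [0.6, -0.0, -2.1]
gripper_width: 0.0153
gripper_force: 35.0
[0.574821   0.18345877 0.37582437] [ 0.55321349 -0.04556077 -2.10510468] [-0.05280529 -0.01552022  0.02892794] 0.015298217827202884
[360.67699458 163.83435991]
[358.24566475 201.32460983]
```

```bash
python3 -m pendant '[[[0.014,-0.046,0,0,0,0,-1],[0.028,-0.092,0,0,0,0,-1],[0.042,-0.138,0,0,0,0,-1],[0.056,-0.184,0,0,0,0,-1],[0.063,-0.2107,0,0,0,0,-1]]]' 
python3 -m pendant '[[[0,0,0.018,0,0,0,-1],[0,0,0.018,0,0,0,-1],[0,0,0.018,0,0,0,-1]]]' 
python3 - <<'E'
from h import *
import cv2
s=r.get_state();print(s['tcp_pos'],s['eef_rot'],s['contact_force'])
n=r.capture("scene")[:,:,::-1]; cv2.imwrite("pics/scene3.png",n)
cv2.imwrite("pics/crop3.png",cv2.resize(n[140:230,250:340],(600,600),interpolation=cv2.INTER_CUBIC))
E
```

```text
time_s: 5.25
tcp_pos: [0.5102, -0.0295, 0.3742]
eef_rot: [-179.9, -0.2, 179.9]
contact_force: [0.9, -0.4, -1.6]
gripper_width: 0.0154
gripper_force: 35.0
time_s: 5.55
tcp_pos: [0.5121, -0.0268, 0.3568]
eef_rot: [-179.9, -0.2, 180.0]
contact_force: [0.8, -0.3, -1.4]
gripper_width: 0.0153
gripper_force: 35.0
[ 0.51211455 -0.02682767  0.35679926] [-1.79945069e+02 -1.53211645e-01  1.79999690e+02] [ 0.81130194 -0.27725211 -1.4431103 ]
```

View pics/crop3.png

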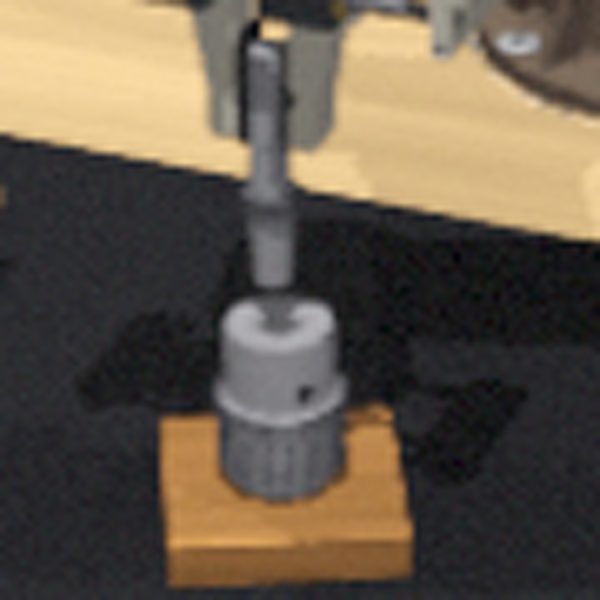

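The arbor is held upright above the chuck: tip at about crop (272,286), top end at (262,45), chuck face centre at about (278,322). I'll work out the offset and tilt numerically.

```bash
python3 - <<'E'
from h import *
np.set_printoptions(precision=4,suppress=True)
s=6.6667
k=lambda u,v:np.array((250+(u+.5)/s-.5,140+(v+.5)/s-.5))
# model: predict pixels in the crop
inv=lambda p:((p-[250,140]+.5)*s-.5)
ztip=.3568-.159-.081
m=at("scene",k(278,322),.097); print("mouth now",m)
for X in [(.5131,-.0207)]: 
  for z in (ztip,ztip+.034,ztip+.042,ztip+.106): print(z,inv(proj("scene",np.r_[X,z])))
print("tip from bottom-centre px", at("scene",k(272,281),ztip), "top",at("scene",k(262,45),ztip+.106),"collar",at("scene",k(270,200),ztip+.038))
E
python3 - <<'E'
import cv2,numpy as np
n=cv2.imread("pics/scene3.png")[140:230,250:340]
g=cv2.resize(n[30:75,25:60],(630,810)[:2] if 0 else (525,600)[:2],interpolation=cv2.INTER_CUBIC)
gg=cv2.cvtColor(n,cv2.COLOR_BGR2GRAY)
for v in list(range(20,28,2))+[29,31,33,35,37,39,40,41,42,43,44,45,46,47,48,49,50,51,53,55]: print(v,gg[v,30:54])
E
```

```text
mouth now [ 0.5133 -0.0218]
0.1168 [279.9265 280.2623]
0.1508 [278.5614 206.6987]
0.1588 [278.2348 189.0992]
0.2228 [275.5448  44.1455]
tip from bottom-centre px [ 0.5148 -0.0235] top [ 0.5157 -0.0254] collar [ 0.5159 -0.0232]
20 [209 196 172 157 152 126  44  90 121 129 112  80  59  94 118 119 117 115
 125 167 188 189 189 191]
22 [212 212 212 210 209 209 197 160 122 117 100  89  69 120 152 146 142 164
 187 191 192 191 191 189]
24 [200 202 205 207 206 206 196 157 122 129 113  97  92 156 200 212 210 213
 210 211 209 210 203 192]
26 [ 40  42  46  67  86 138 153 127 123 128 111  95  95 142 188 204 207 208
 208 208 209 210 211 205]
29 [ 46  44  41  46  44  45  75 101 108 120 124 112  86  63  49  43  46  40
  42  61  81 110 150 181]
31 [50 46 45 44 45 46 55 65 67 69 66 68 70 62 50 45 45 47 45 46 45 46 41 45]
33 [41 47 50 42 42 39 47 74 84 86 90 86 87 76 47 30 32 29 30 21 29 29 28 29]
35 [ 42  47  41  45  44  43  45  69 105 120 114 103 100  82  49  29  32  24
  25  22  29  31  25  29]
37 [ 45  46  39  45  41  29  31  64 103 123 124 123 117  91  44  24  29  25
  24  30  29  23  33  24]
39 [ 
[... 774 characters left out ...]
24  68 147 176 177 172 163 136  90  97  98 126 158 164 170 175
 177 143  38  27  23  26]
48 [ 44  37  30 101 159 176 175 167 149 117  91  93  95 100 125 153 172 176
 176 147  67  30  32  35]
49 [ 41  44  36  98 154 174 173 169 157 131 110 106 105 124 145 166 176 173
 167 134  66  28  28  35]
50 [ 39  44  36  83 137 160 173 173 173 170 158 149 149 161 176 175 175 166
 135  89  60  27  30  30]
51 [ 29  22  27  82 117 132 156 166 170 172 173 171 175 176 173 167 160 146
 122  96  64  24  14  30]
53 [ 28  29  29  81 107 116 122 123 128 131 130 131 131 131 129 126 124 119
 117  96  64  28  28  29]
55 [ 30  32  32  71 100 118 123 125 130 128 131 131 129 129 128 123 123 120
 114  95  61  34  34  26]
```

The arbor lies flush on one pad, which tilts it about 1.5° (half the shank taper), and the tip is about 2.6 mm off. I'll correct both, then lower it.

```bash
python3 -m pendant '[[[0.0012,0.0043,0,0.75,0,0,-1],[0.0012,0.0086,0,1.5,0,0,-1],[0.0012,0.0086,0.005,1.5,0,0,-1],[0.0012,0.0086,0.010,1.5,0,0,-1],[0.0012,0.0086,0.010,1.5,0,0,-1]]]' 
python3 - <<'E'
from h import *
import cv2
s=r.get_state();print(s['tcp_pos'],s['eef_rot'],s['contact_force'])
n=r.capture("scene")[:,:,::-1]; cv2.imwrite("pics/scene4.png",n)
gg=cv2.cvtColor(n,cv2.COLOR_BGR2GRAY)[140:230,250:340]
for v in (14,20,24,27,35,38,40,42,44,45,46,47,48,49,50,51,52,53): print(v,gg[v,30:54])
E
```

```text
time_s: 6.1
tcp_pos: [0.5108, -0.018, 0.3467]
eef_rot: [-178.5, -0.1, -180.0]
contact_force: [-0.4, 0.1, -2.1]
gripper_width: 0.0152
gripper_force: 35.0
[ 0.51078008 -0.01802632  0.34670034] [-1.78490145e+02 -8.88936252e-02 -1.79976046e+02] [-0.35134306  0.05063359 -2.12065562]
14 [220 220 190 121 119 119 108  73  30  65  89  94  93  87  74 102 121 119
 121 119 115 111 129 171]
20 [209 209 193 150 119 117 118  92  36  80 113 118  96  80  61  96 121 121
 123 117 113 109 160 189]
24 [200 201 204 206 198 190 181 143  96 109 123 129 114  79  67 100 119 120
 117 125 160 196 209 207]
27 [ 42  47  46  45  44  48  39  46  58 102 126 129 117  91 106 171 203 204
 206 208 206 207 207 207]
35 [45 44 43 48 46 45 40 46 58 70 70 70 70 71 68 52 28 34 33 26 32 30 27 30]
38 [ 42  46  41  46  43  45  44  41  55  86 106 111 106 103  92  58  31  35
  26  28  26  27  25  32]
40 [ 48  43  41  42  44  45  45  47  49  92 117 126 124 116  96  58  21  30
  28  29  26  33  31  24]
42 [ 46  45  45  48  46  44  42  37  31  89 116 125 126 116  97  60  35  29
  31  24  28  26  28  30]
44 [ 42  44  43  44  42  36  4
[... 289 characters left out ...]
49  75 147 175 176 170 162 133  95  96  95  94  98 143 170 176
 178 140  40  29  30  26]
48 [ 44  38  44 104 160 177 177 169 148 116  92  96  94  91 119 156 171 176
 176 149  71  26  25  32]
49 [ 29  40  45 101 153 175 175 169 157 132 112 108 109 114 138 165 176 175
 167 135  67  30  30  23]
50 [ 41  45  42  86 133 163 171 173 174 170 158 146 149 164 177 176 174 167
 135  86  60  33  29  30]
51 [ 29  24  30  81 112 137 157 167 171 174 174 170 172 174 174 169 161 146
 122 100  63  34  31  23]
52 [ 30  24  29  82 113 119 127 136 147 153 158 160 160 159 149 140 131 119
 114  97  59  32  32  31]
53 [ 32  30  31  77 110 115 120 122 128 128 132 134 133 130 131 126 122 120
 112  96  59  27  29  31]
```

```bash
python3 -m pendant '[[[0,-0.0005,0.004,0,0,0,-1],[0,-0.0004,0.008,0,0,0,-1],[0,-0.0003,0.012,0,0,0,-1],[0,-0.0002,0.016,0,0,0,-1],[0,-0.0001,0.020,0,0,0,-1]]]' 
python3 -m pendant '[[[0,0,0.002,0,0,0,-1],[0,0,0.004,0,0,0,-1],[0,0.0001,0.006,0,0,0,-1],[0,0.0001,0.008,0,0,0,-1]]]'
python3 -c "
from plant import r
s=r.get_state();print(s['tcp_pos'],s['contact_force'],s['moment'])"
```

```text
time_s: 6.65
tcp_pos: [0.5114, -0.0188, 0.3275]
eef_rot: [-178.5, 0.0, -180.0]
contact_force: [1.3, 0.0, -1.0]
gripper_width: 0.0153
gripper_force: 35.0
time_s: 7.05
tcp_pos: [0.5114, -0.0188, 0.3198]
eef_rot: [-178.5, 0.1, -180.0]
contact_force: [2.1, 0.5, -0.5]
gripper_width: 0.015
gripper_force: 35.0
[ 0.51144735 -0.01881252  0.31982027] [ 2.08261758  0.50378881 -0.53888817] [ 0.55013143 -0.8690856   0.02325689]
```

```bash
python3 -m pendant '[[[-0.0007,0.0004,0,0,0,0,-1],[-0.0007,0.0004,0.002,0,0,0,-1],[-0.0007,0.0004,0.004,0,0,0,-1]]]' 
python3 -c "
from plant import r
s=r.get_state();print(s['tcp_pos'],s['contact_force'],s['moment'])"
```

```text
time_s: 7.35
tcp_pos: [0.512, -0.0186, 0.3157]
eef_rot: [-178.5, 0.0, -180.0]
contact_force: [1.4, 1.1, 0.9]
gripper_width: 0.0152
gripper_force: 35.0
[ 0.51203455 -0.01857723  0.31574915] [1.43694554 1.06113506 0.86175085] [ 0.53605871 -0.7908642   0.0170407 ]
```

```bash
python3 -m pendant '[[[-0.0005,0.0004,0.001,0,0,0,-1],[-0.0008,0.0006,0.002,0,0,0,-1]]]' 
python3 -m pendant '[[[0,0,0.001,0,0,0,-1],[0,0,0.002,0,0,0,-1]]]' 
python3 -c "
from plant import r
s=r.get_state();print(s['tcp_pos'],s['contact_force'],s['moment'])"
```

```text
time_s: 7.55
tcp_pos: [0.5127, -0.0182, 0.3139]
eef_rot: [-178.5, 0.0, -180.0]
contact_force: [-1.1, 0.5, 7.3]
gripper_width: 0.0153
gripper_force: 35.0
time_s: 7.75
tcp_pos: [0.5129, -0.0183, 0.3127]
eef_rot: [-178.5, 0.1, -180.0]
contact_force: [-1.4, 1.6, 10.3]
gripper_width: 0.015
gripper_force: 35.0
[ 0.51290957 -0.01826542  0.31266702] [-1.39835512  1.5789762  10.29754949] [ 0.06064819  0.537297   -0.01322993]
```

The arbor is seated at the expected height (tip about 73 mm, push 10 N). Releasing it and looking.

```bash
python3 -m pendant '[[[0,0,-0.0005,0,0,0,0],[0,0,-0.0005,0,0,0,0],[0,0,-0.0005,0,0,0,0],[0,0,-0.0005,0,0,0,0],[0,0,-0.0005,0,0,0,0]]]' 
python3 -m pendant '[[[0,0.001,-0.025,0,0,0,1],[0,0.002,-0.06,-0.5,0,0,1],[0,0.004,-0.10,-1,0,0,1],[0,0.006,-0.14,-1.5,0,0,1],[0,0.006,-0.14,-1.5,0,0,1]]]' 
python3 - <<'E'
from h import *
import cv2
s=r.get_state();print(s['tcp_pos'],s['eef_rot'],s['contact_force'])
n=r.capture("scene")[:,:,::-1]; cv2.imwrite("pics/scene5.png",n)
cv2.imwrite("pics/crop5.png",cv2.resize(n[140:230,200:320],(800,600),interpolation=cv2.INTER_CUBIC))
E
```

```text
time_s: 8.25
tcp_pos: [0.5125, -0.0182, 0.312]
eef_rot: [-178.5, -0.0, -180.0]
contact_force: [0.7, -0.3, -0.3]
gripper_width: 0.0429
gripper_force: 0.0
time_s: 8.75
tcp_pos: [0.5137, -0.0083, 0.4578]
eef_rot: [179.9, 0.5, -180.0]
contact_force: [0.4, -0.5, -0.6]
gripper_width: 0.0784
gripper_force: 0.0
[ 0.51369106 -0.00831716  0.45780705] [ 179.89490399    0.53601035 -179.95362162] [ 0.38747918 -0.50029903 -0.63972761]
```

View pics/crop5.png

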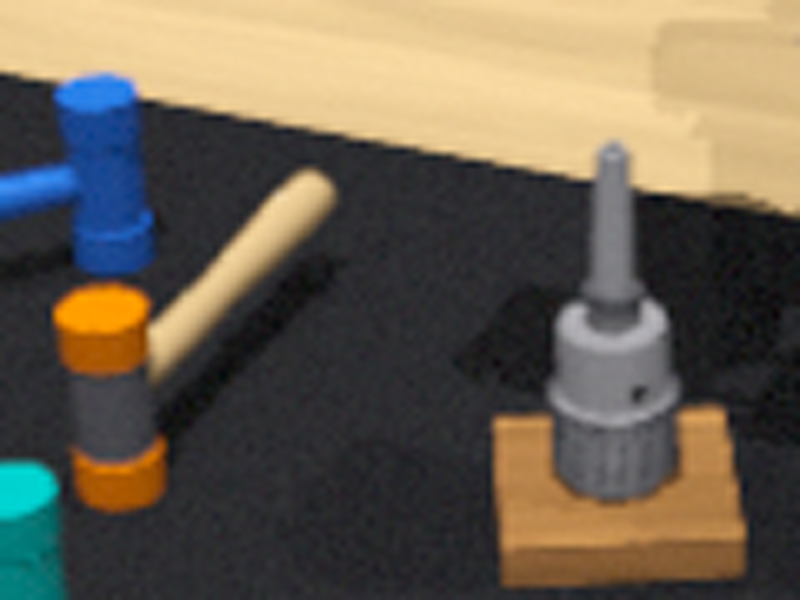

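The arbor stands upright in the chuck with an open gap under the collar (top end at crop (614,150)). Mallet untouched. Now going to the mallet.

```bash
python3 -m pendant '[[[-0.012,-0.046,0.0,0,0,0,1],[-0.024,-0.092,0.02,0,0,0,1],[-0.036,-0.138,0.04,0,0,0,1],[-0.047,-0.184,0.06,0,0,0,1],[-0.0555,-0.2245,0.09,0,0,0,1]]]' 
python3 -m pendant '[[[0,0,0.03,0,0,0,1],[0,0,0.06,0,0,0,1],[0,0,0.06,0,0,0,1],[0,0,0.06,0,0,0,1]]]' 
python3 - <<'E'
from h import *
s=r.get_state();print(s['tcp_pos'],s['eef_rot'])
E
```

```text
time_s: 9.3
tcp_pos: [0.5675, -0.2307, 0.3641]
eef_rot: [-180.0, 0.0, -180.0]
contact_force: [1.2, 1.0, 0.2]
gripper_width: 0.0874
gripper_force: 0.0
time_s: 9.7
tcp_pos: [0.5672, -0.2286, 0.3047]
eef_rot: [-180.0, -0.1, -180.0]
contact_force: [0.2, -0.4, 1.2]
gripper_width: 0.0876
gripper_force: 0.0
[ 0.56715872 -0.22859467  0.3046713 ] [-1.79985320e+02 -1.24745983e-01 -1.79977984e+02]
```

```bash
python3 -m pendant '[[[-0.002,-0.005,0.02,0,0,0,1],[-0.002,-0.005,0.045,0,0,0,1],[-0.002,-0.005,0.07,0,0,0,1],[-0.002,-0.005,0.0885,0,0,0,1],[-0.002,-0.005,0.0885,0,0,0,-1]]]' 
python3 -m pendant '[[[0,0,0,0,0,0,-1],[0,0,0,0,0,0,-1],[0,0,0,0,0,0,-1],[0,0,0,0,0,0,-1],[0,0,0,0,0,0,-1]]]' 10
python3 -m pendant '[[[0,0,0,0,0,0,-1],[0,0,0,0,0,0,-1],[0,0,0,0,0,0,-1],[0,0,0,0,0,0,-1],[0,0,0,0,0,0,-1]]]' 10
python3 - <<'E'
from h import *
s=r.get_state();print(s['tcp_pos'],s['eef_rot'],s['contact_force'],s['moment'])
E
```

```text
time_s: 10.2
tcp_pos: [0.5691, -0.2331, 0.2161]
eef_rot: [180.0, -0.1, -180.0]
contact_force: [-0.4, -0.1, 0.4]
gripper_width: 0.0841
gripper_force: 0.0
time_s: 10.7
tcp_pos: [0.5693, -0.2336, 0.2172]
eef_rot: [-180.0, 0.1, -180.0]
contact_force: [-0.0, 0.1, -0.4]
gripper_width: 0.0449
gripper_force: 0.0
time_s: 11.2
tcp_pos: [0.5693, -0.2335, 0.2169]
eef_rot: [-180.0, 0.0, -180.0]
contact_force: [-1.2, 1.3, 4.5]
gripper_width: 0.0376
gripper_force: 10.0
[ 0.56933451 -0.23347448  0.21685359] [-1.79999240e+02  2.29305423e-02 -1.79990106e+02] [-1.22777675  1.34539858  4.53438835] [ 0.86598116  0.20058443 -0.00367218]
```

```bash
python3 -m pendant '[[[0,0,0,0,0,0,-1],[0,0,-0.01,0,0,0,-1],[0,0,-0.04,0,0,0,-1],[0,0,-0.08,0,0,0,-1],[0,0,-0.12,0,0,0,-1]]]' 60
python3 -m pendant '[[[0,0,-0.03,0,0,0,-1],[0,0,-0.06,0,0,0,-1],[0,0,-0.085,0,0,0,-1],[0,0,-0.10,0,0,0,-1],[0,0,-0.10,0,0,0,-1]]]' 
python3 -m pendant '[[[0.012,0.042,0,0,0,0,-1],[0.024,0.084,0,0,0,0,-1],[0.036,0.126,0,0,0,0,-1],[0.048,0.168,0,0,0,0,-1],[0.0565,0.209,0,0,0,0,-1]]]' 
python3 -m pendant '[[[0,0,0,0,0,0,-1],[0,0,0,0,0,0,-1]]]' 
python3 - <<'E'
from h import *
import cv2
s=r.get_state();print(s['tcp_pos'],s['eef_rot'],s['contact_force'],s['moment'])
n=r.capture("scene")[:,:,::-1]; cv2.imwrite("pics/scene6.png",n)
cv2.imwrite("pics/crop6.png",cv2.resize(n[90:210,230:350],(600,600),interpolation=cv2.INTER_CUBIC))
E
```

```text
time_s: 11.7
tcp_pos: [0.5685, -0.2336, 0.3369]
eef_rot: [180.0, -0.2, 180.0]
contact_force: [1.3, 0.2, -4.7]
gripper_width: 0.0373
gripper_force: 60.0
time_s: 12.2
tcp_pos: [0.5691, -0.2338, 0.4387]
eef_rot: [-180.0, 0.2, 180.0]
contact_force: [0.2, 0.5, -4.6]
gripper_width: 0.0372
gripper_force: 60.0
time_s: 12.7
tcp_pos: [0.5111, -0.0233, 0.4349]
eef_rot: [-180.0, -0.2, 180.0]
contact_force: [2.4, -0.1, -3.7]
gripper_width: 0.0373
gripper_force: 60.0
time_s: 12.9
tcp_pos: [0.5121, -0.0237, 0.4355]
eef_rot: [-180.0, -0.1, -179.9]
contact_force: [0.5, -0.3, -3.8]
gripper_width: 0.0375
gripper_force: 60.0
[ 0.51209058 -0.02365945  0.4354508 ] [-1.79987610e+02 -1.11501151e-01 -1.79863543e+02] [ 0.46766784 -0.34332063 -3.81772039] [-0.10619581 -0.07621827 -0.03609564]
```

View pics/crop6.png

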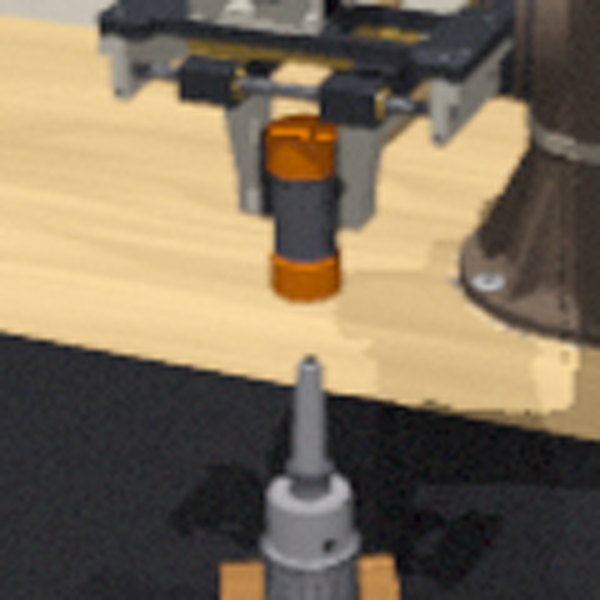

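The mallet hangs upright in the grip, its lower face at crop (305,290) right above the arbor end at (310,360). First tap.

```bash
python3 -m pendant '[[[0,0,0.015,0,0,0,-1],[0,0,0.03,0,0,0,-1],[0,0,0.036,0,0,0,-1],[0,0,0.040,0,0,0,-1],[0,0,0.044,0,0,0,-1]]]'
python3 -m pendant '[[[0,0,0.0,0,0,0,-1]]]'
python3 -m pendant '[[[0,0,-0.015,0,0,0,-1],[0,0,-0.03,0,0,0,-1],[0,0,-0.03,0,0,0,-1]]]'
```

```text
time_s: 13.45
tcp_pos: [0.5132, -0.0252, 0.3931]
eef_rot: [-180.0, 0.1, 180.0]
contact_force: [-1.6, -0.5, 8.0]
gripper_width: 0.0374
gripper_force: 60.0
time_s: 13.55
tcp_pos: [0.5132, -0.0249, 0.3933]
eef_rot: [-180.0, 0.1, 180.0]
contact_force: [-1.0, -0.5, -0.8]
gripper_width: 0.0375
gripper_force: 60.0
time_s: 13.85
tcp_pos: [0.5132, -0.0245, 0.4247]
eef_rot: [180.0, 0.2, -180.0]
contact_force: [0.2, -0.5, -5.1]
gripper_width: 0.0372
gripper_force: 60.0
```

```bash
python3 -m pendant '[[[0,0,0.012,0,0,0,-1],[0,0,0.024,0,0,0,-1],[0,0,0.028,0,0,0,-1],[0,0,0.031,0,0,0,-1],[0,0,0.034,0,0,0,-1]]]'
python3 -m pendant '[[[0,0,0.0,0,0,0,-1]]]'
python3 -m pendant '[[[0,0,-0.015,0,0,0,-1],[0,0,-0.03,0,0,0,-1],[0,0,-0.03,0,0,0,-1]]]'
```

```text
time_s: 14.35
tcp_pos: [0.5136, -0.0246, 0.3898]
eef_rot: [-179.9, 0.2, -179.9]
contact_force: [-1.3, 0.5, 10.6]
gripper_width: 0.0373
gripper_force: 60.0
time_s: 14.45
tcp_pos: [0.5135, -0.0246, 0.3895]
eef_rot: [-180.0, 0.1, -180.0]
contact_force: [-1.1, -0.1, 5.6]
gripper_width: 0.0369
gripper_force: 60.0
time_s: 14.75
tcp_pos: [0.5132, -0.0245, 0.4194]
eef_rot: [180.0, 0.1, -180.0]
contact_force: [0.6, 0.1, -3.8]
gripper_width: 0.0373
gripper_force: 60.0
```

Third tap, deeper, until it stops.

```bash
python3 -m pendant '[[[0,0,0.015,0,0,0,-1],[0,0,0.026,0,0,0,-1],[0,0,0.030,0,0,0,-1],[0,0,0.033,0,0,0,-1],[0,0,0.034,0,0,0,-1]]]'
python3 -m pendant '[[[0,0,0.0,0,0,0,-1]]]'
python3 -m pendant '[[[0,0,-0.015,0,0,0,-1],[0,0,-0.03,0,0,0,-1],[0,0,-0.03,0,0,0,-1]]]'
```

```text
time_s: 15.25
tcp_pos: [0.5149, -0.0246, 0.3885]
eef_rot: [-179.9, 0.5, -179.9]
contact_force: [-2.1, 0.1, 26.1]
gripper_width: 0.0374
gripper_force: 60.0
time_s: 15.35
tcp_pos: [0.5149, -0.0246, 0.3886]
eef_rot: [-180.0, 0.5, -179.9]
contact_force: [-1.9, -0.2, 21.1]
gripper_width: 0.0371
gripper_force: 60.0
time_s: 15.65
tcp_pos: [0.5131, -0.0245, 0.4153]
eef_rot: [180.0, 0.1, -180.0]
contact_force: [0.0, 0.9, -5.0]
gripper_width: 0.0372
gripper_force: 60.0
```

A static 25 N at standstill exceeds the drive resistance, so it looks home. One more tap to confirm, then a look.

```bash
python3 -m pendant '[[[0,0,0.015,0,0,0,-1],[0,0,0.025,0,0,0,-1],[0,0,0.028,0,0,0,-1],[0,0,0.030,0,0,0,-1],[0,0,0.0315,0,0,0,-1]]]'
python3 -m pendant '[[[0,0,0.0,0,0,0,-1]]]'
python3 -m pendant '[[[0,0,-0.015,0,0,0,-1],[0,0,-0.03,0,0,0,-1],[0,0,-0.05,0,0,0,-1],[0,0,-0.06,0,0,0,-1],[0,0,-0.06,0,0,0,-1]]]'
python3 - <<'E'
from h import *
import cv2
s=r.get_state();print(s['tcp_pos'],s['contact_force'],s['moment'])
n=r.capture("scene")[:,:,::-1]; cv2.imwrite("pics/scene7.png",n)
o=cv2.imread("pics/scene6.png")
c=lambda i:cv2.resize(i[70:220,240:340],(400,600),interpolation=cv2.INTER_CUBIC)
cv2.imwrite("pics/crop7.png",np.hstack([c(o),c(n)]))
g=[cv2.cvtColor(i[:,:,:].copy(),cv2.COLOR_BGR2GRAY)[158:192,292] for i in (o,n)]
print(g[0]);print(g[1])
E
```

```text
time_s: 16.15
tcp_pos: [0.5156, -0.0245, 0.388]
eef_rot: [-179.9, 0.7, -179.9]
contact_force: [-2.0, -0.6, 32.4]
gripper_width: 0.0376
gripper_force: 60.0
time_s: 16.25
tcp_pos: [0.5155, -0.0245, 0.3881]
eef_rot: [-180.0, 0.7, -179.9]
contact_force: [-0.7, -0.6, 27.2]
gripper_width: 0.0371
gripper_force: 60.0
time_s: 16.75
tcp_pos: [0.5129, -0.0245, 0.4434]
eef_rot: [180.0, 0.1, -180.0]
contact_force: [0.5, -0.4, -5.5]
gripper_width: 0.0376
gripper_force: 60.0
[ 0.51292937 -0.02450756  0.44335956] [ 0.45167792 -0.44103316 -5.47701394] [ 0.0102706  -0.08873044  0.01477201]
[213 208 197 115 101 156 129 128 127 129 128 129 128 129 128 126 128 127
 127 126 128 127 128 128 126 128 117  85  71  78  94 107 149 172]
[212 208 207 208 200 160 155 141 123 123 123 121 125 121 121 123 125 123
 123 123 125 126 127 122 125 126 125 124  96  67  73  92 138 173]
```

View pics/crop7.png

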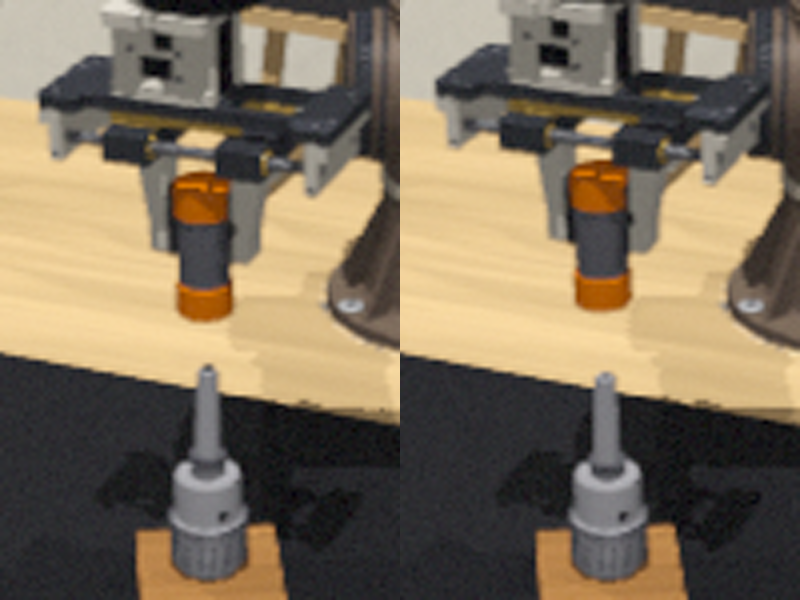

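Compared with before, the arbor has sunk about 1.6 px (5 mm), with its collar close to the chuck face and the mallet raised clear. It is home. Returning the mallet to its original place.

```bash
python3 -m pendant '[[[-0.012,-0.042,0,0,0,0,-1],[-0.024,-0.084,0,0,0,0,-1],[-0.036,-0.126,0,0,0,0,-1],[-0.048,-0.168,0,0,0,0,-1],[-0.0565,-0.209,0,0,0,0,-1]]]' 
python3 -m pendant '[[[0,0,0.03,0,0,0,-1],[0,0,0.07,0,0,0,-1],[0,0,0.11,0,0,0,-1],[0,0,0.15,0,0,0,-1],[0,0,0.18,0,0,0,-1]]]' 
python3 -m pendant '[[[0,0,0.02,0,0,0,-1],[0,0,0.035,0,0,0,-1],[0,0,0.042,0,0,0,-1],[0,0,0.044,0,0,0,-1],[0,0,0.044,0,0,0,-1]]]' 
python3 -m pendant '[[[0,0,0.001,0,0,0,-1],[0,0,0.002,0,0,0,-1],[0,0,0.002,0,0,0,-1]]]'
```

```text
time_s: 17.3
tcp_pos: [0.5695, -0.2352, 0.4408]
eef_rot: [180.0, -0.1, -180.0]
contact_force: [0.5, 0.9, -4.0]
gripper_width: 0.0373
gripper_force: 60.0
time_s: 17.8
tcp_pos: [0.5677, -0.2334, 0.2586]
eef_rot: [179.9, -0.3, 180.0]
contact_force: [-1.5, -0.2, -5.2]
gripper_width: 0.037
gripper_force: 60.0
time_s: 18.3
tcp_pos: [0.5692, -0.2336, 0.2189]
eef_rot: [-180.0, -0.0, -180.0]
contact_force: [-0.2, -0.2, -4.0]
gripper_width: 0.0371
gripper_force: 60.0
time_s: 18.6
tcp_pos: [0.5692, -0.2336, 0.2176]
eef_rot: [-180.0, 0.1, 180.0]
contact_force: [0.5, -0.3, -5.1]
gripper_width: 0.0375
gripper_force: 60.0
```

```bash
python3 -m pendant '[[[0,0,0.0005,0,0,0,-1],[0,0,0.001,0,0,0,-1],[0,0,0.001,0,0,0,-1]]]'
python3 -m pendant '[[[0,0,0.0005,0,0,0,-1],[0,0,0.001,0,0,0,-1],[0,0,0.001,0,0,0,-1]]]'
```

```text
time_s: 18.9
tcp_pos: [0.5694, -0.2335, 0.2169]
eef_rot: [-180.0, 0.0, -180.0]
contact_force: [-1.4, 1.7, 3.4]
gripper_width: 0.0377
gripper_force: 60.0
time_s: 19.2
tcp_pos: [0.5694, -0.2335, 0.2168]
eef_rot: [-180.0, 0.1, -180.0]
contact_force: [-4.6, 3.3, 11.3]
gripper_width: 0.0372
gripper_force: 60.0
```

Touchdown at the original height. Release and retreat straight up.

```bash
python3 -m pendant '[[[0,0,-0.0015,0,0,0,1],[0,0,-0.0015,0,0,0,1],[0,0,-0.0015,0,0,0,1],[0,0,-0.0015,0,0,0,1],[0,0,-0.0015,0,0,0,1]]]'
python3 -m pendant '[[[0,0,-0.02,0,0,0,1],[0,0,-0.05,0,0,0,1],[0,0,-0.09,0,0,0,1],[0,0,-0.13,0,0,0,1],[0,0,-0.18,0,0,0,1]]]'
python3 -m pendant '[[[0,0,0,0,0,0,1],[0,0,0,0,0,0,1],[0,0,0,0,0,0,1]]]'
python3 - <<'E'
from h import *
import cv2
n=r.capture("scene")[:,:,::-1]; cv2.imwrite("pics/scene8.png",n)
cv2.imwrite("pics/crop8.png",cv2.resize(n[90:310,80:500],(800,420),interpolation=cv2.INTER_CUBIC))
E
```

```text
time_s: 19.7
tcp_pos: [0.5692, -0.2336, 0.2164]
eef_rot: [-180.0, -0.0, -180.0]
contact_force: [0.4, 0.7, 0.6]
gripper_width: 0.0712
gripper_force: 0.0
time_s: 20.2
tcp_pos: [0.5687, -0.2334, 0.3969]
eef_rot: [180.0, -0.1, 180.0]
contact_force: [1.8, 0.3, -0.8]
gripper_width: 0.0876
gripper_force: 0.0
time_s: 20.5
tcp_pos: [0.5688, -0.2334, 0.3956]
eef_rot: [180.0, -0.1, 180.0]
contact_force: [-0.1, 0.4, -1.0]
gripper_width: 0.0875
gripper_force: 0.0
```

View pics/crop8.png

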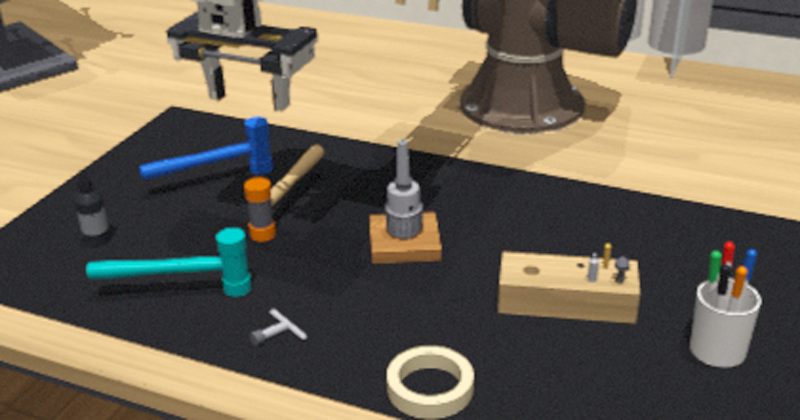

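The picture shows the arbor in the chuck at (403,165), the orange mallet standing on its face at (260,210), all bystanders in place and the gripper clear.

```bash
python3 -c "
from plant import r
print(r.close_job())"
```

```text
the job is handed in; nothing more can be done
None
```

The job is handed in at about 20.6 s: the arbor was driven home with four separate mallet taps (5 mm, with no further travel on the last), the mallet stands back where it started, and the tape, bottle, marker cup and chuck key were not touched.

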